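Find the rocking corner of the instrument plate and press its shim flat

TASK

The aluminium plate on the white instrument stand rocks at one of its corners: press gently down on the corners, one at a time, until you find the one that gives, then press that corner's orange shim lever all the way down flat so that the plate stays firm and level. Leave the other three shims standing as they are, use only the fingers, and do not disturb the stamps, stapler and gel bottle around it.

Things in the scene. Friction and masses are not known exactly. Their poses are not given: they have to be found in the camera images.
- stand: Levelling stand for a desk instrument, fixed to the desk: white base slab 165 x 290 x 12 mm carrying a level bare plate; an orange shim lever sticks up and outwards (left or right) beside each plate corner. Origin: centre of the base's underside, on the desk; x points away from the robot (turned up to 0.4 rad), y to the left, the way the left levers stick out, z up.
- plate_top (a point): Centre of the top of the aluminium plate, 146 x 146 x 10 mm, top 50 mm above the desk, over the stand's origin. It sits on a springy centre mount. Out of sight under it three corners have full supports and do not give when pressed; one, not known beforehand, has a low support: it goes down 5.5 mm under about 3 N and springs back.
- rock_a (a joint): Tilt of the plate on its centre mount about one diagonal, rad: positive = far left corner down and near right corner up, negative = the reverse. 0 = level (at the start). The rocking corner pressed fully down gives 0.07.
- rock_b (a joint): Tilt of the plate about the other diagonal, rad: positive = far right corner down and near left corner up, negative = the reverse. 0 = level (at the start). The rocking corner pressed fully down gives 0.07.
- corner_fl (a point): Black dot on the plate's top, far left corner: the place to press, 55 mm from the plate's centre lines both ways, 50 mm above the desk. Moves with the plate.
- corner_fr (a point): Black dot on the plate's top, far right corner: the place to press, 55 mm from the plate's centre lines both ways, 50 mm above the desk. Moves with the plate.
- corner_nl (a point): Black dot on the plate's top, near left corner: the place to press, 55 mm from the plate's centre lines both ways, 50 mm above the desk. Moves with the plate.
- corner_nr (a point): Black dot on the plate's top, near right corner: the place to press, 55 mm from the plate's centre lines both ways, 50 mm above the desk. Moves with the plate.
- shim_fl (a joint): Orange shim lever of the far left corner, rad: 0 to 0.05 = standing as found, 0.55 = flat (end stop). Pin along the stand's x at x +55, y +90, z 37 mm; 20 mm wide, 5 thick, reaching 40 mm out to the left (+y). Pushing its raised outer end down (about 3 N) swings its toe up under the plate corner; it stays where left. At a corner with a full support it jams at about 0.2 rad.
- shim_fl_tip (a point): Centre of the black press mark on top of that lever, 32 mm out from its pin: about 56 mm above the desk when standing, 39.5 mm when flat (then at stand x +55, y +122 mm). Moves with the lever.
- shim_fr (a joint): Orange shim lever of the far right corner, rad: 0 to 0.05 = standing as found, 0.55 = flat (end stop). Pin along the stand's x at x +55, y -90, z 37 mm; 20 mm wide, 5 thick, reaching 40 mm out to the right (-y). Pushing its raised outer end down (about 3 N) swings its toe up under the plate corner; it stays where left. At a corner with a full support it jams at about 0.2 rad.
- shim_fr_tip (a point): Centre of the black press mark on top of that lever, 32 mm out from its pin: about 56 mm above the desk when standing, 39.5 mm when flat (then at stand x +55, y -122 mm). Moves with the lever.
- shim_nl (a joint): Orange shim lever of the near left corner, rad: 0 to 0.05 = standing as found, 0.55 = flat (end stop). Pin along the stand's x at x -55, y +90, z 37 mm; 20 mm wide, 5 thick, reaching 40 mm out to the left (+y). Pushing its raised outer end down (about 3 N) swings its toe up under the plate corner; it stays where left. At a corner with a full support it jams at about 0.2 rad.
- shim_nl_tip (a point): Centre of the black press mark on top of that lever, 32 mm out from its pin: about 56 mm above the desk when standing, 39.5 mm when flat (then at stand x -55, y +122 mm). Moves with the lever.
- shim_nr (a joint): Orange shim lever of the near right corner, rad: 0 to 0.05 = standing as found, 0.55 = flat (end stop). Pin along the stand's x at x -55, y -90, z 37 mm; 20 mm wide, 5 thick, reaching 40 mm out to the right (-y). Pushing its raised outer end down (about 3 N) swings its toe up under the plate corner; it stays where left. At a corner with a full support it jams at about 0.2 rad.
- shim_nr_tip (a point): Centre of the black press mark on top of that lever, 32 mm out from its pin: about 56 mm above the desk when standing, 39.5 mm when flat (then at stand x -55, y -122 mm). Moves with the lever.
- stamp_blue: Self-inking stamp, blue upper part, 38 x 52 x 70 mm, loose; bystander. Origin: centre of its underside, z up.
- stamp_teal: Self-inking stamp, green upper part, 38 x 52 x 70 mm, loose; bystander. Origin: centre of its underside, z up.
- stapler: Black stapler with orange thumb rest, 36 x 150 x 52 mm, long axis y, loose, between the stand and the robot; bystander. Origin: centre of its underside, z up.
- sanitizer: Clear pump bottle of hand gel with a blue band, 62 mm diameter, 158 mm tall, loose, to the left of the stand; bystander. Origin: centre of its underside, z up.

How it is judged:
By the outcome, as a careful person would: the job done as asked, in the order asked, and still so for the second after the job is handed in, with the robot touching nothing.
It also fails if it takes over 58 s, if anything falls off the work surface, if the arm or the gripper's body presses on something with over 40 N, if the wrist force passes 120 N, or if a joint passes its speed limit or range.

ROBOT

A 6-joint arm with a two-finger parallel gripper is mounted at the origin on the work surface. World frame = base frame: x ahead of the robot, y to its left, z up, the work surface at z = 0. Lengths are in m, angles in rad, forces in N, time in s.
With the tool pointing down it reaches from about 0.375 to 0.975 m from the base axis. Payload 3.8 kg.
Tool frame: the origin (TCP) lies midway between the tips of the shut fingers; the grasp point (between the pads) lies 19 mm behind it; z points along the fingers, y is the direction in which the jaws open and shut (so a half turn about z gives the same grasp; the last joint's range is limited). The gripper opens to 85 mm and grips with 20 to 120 N. Pads are 22 mm wide; open, the fingers measure 114 mm over their backs; the gripper's body (76 mm by 85 mm) begins 54 mm behind the grasp point. The pads swing forward as they close: fully open they stand 13 mm farther back than shut.
Start: joints at [1.257, 0.264, 1.604, -0, 1.274, -0.037], TCP at [0.184, 0.649, 0.231] pointing down, gripper open.
Joint ranges: [-2.63, 2.63], [-0.94, 2.18], [0.31, 2.57], [-1.31, 4.45], [0, 2.66], [-2.55, 2.55]. Speed limits (rad/s): [2.57, 2.57, 3.14, 3.14, 3.14, 3.14].

INTERFACE

Orientations are given as a rotation vector (axis times angle).
In Python, from rig import env gives the robot as it stands.
- The arm moves only by the tool carry_out, never from a script. Its argument "moves" is a list that holds one entry, the list of rows, each a list of 7 numbers: the shift along the tool's x, y, z in mm, then the turn, a rotation vector about the tool's x, y, z in degrees, then the finger opening in mm, from 0 to 85.4. In form: [[[x, y, z, ax, ay, az, gripper], ...]]. A call has 1 to 12 rows; each row is the pose to reach, as a shift and turn from the pose commanded when the call began, along the tool's axes at that moment; what a row does not reach only later rows make up. A row lasts 1/10 s, in which the tool goes at most 50 mm and 8.59 degrees, less where a joint would pass 70% of its speed; a pose out of reach is approached as far as the arm can. A call with a gripper value outside its range is refused whole. The fingers move at their own pace and stop on an object; "newtons" is the grip in N (left out, the last holds). Time passes only in rows, so rows that repeat a pose let the fingers close. It gives the time, the measured TCP pose, the force and the opening at its end, in the units of the state.
- env.get_obs(): the state, without advancing time (a new reading comes with each control period).
- env.snapshot(name): name is "scene" or "top" or "wrist"; returns a dict with "color" (480x640x3 uint8, red, green, blue), "z_map" (480x640 float32, m along the optical axis (not along the pixel's ray), 0 where there is no reading), "fovy" (degrees; the focal length in pixels is half the picture's height over the tangent of half this angle, whatever the lens; pixels are square), "cx", "cy" (the principal point, pixels), "k1" (the pictures are not rectified: a ray, as slopes to the right and down, at radius r is drawn at 1 + k1 r^2 times it, then the intrinsics apply), "T" (4x4, takes a point from camera to world coordinates). Camera axes: x right, y up, looking along -z (the intrinsics and any distortion apply to the point x, -y, -z); pixel columns grow to the right and rows downward; lengths in m; the calibration is good to about 2 mm. A picture is of the moment at which its call begins.
- env.close_job(): hands the job in, once; it reports no verdict.
The state is a dict: "time_s": time; "joint_positions": joint angles; "qd": joint speeds; "tau": joint torques, N m; "ee_pos": TCP position; "orientation": TCP orientation; "ft_force": force on the tool from outside, world axes, zero at the start; "wrist_torque": the same for the moment, N m; "finger_gap": opening from 0.0 (shut) to 1.0 (fully open).
Only numpy, scipy, OpenCV 4.12 (cv2) and the standard library are available. Lean on these libraries where they do the work, as an engineer would, in place of code of your own. Each camera call takes 0.05 s, during which the arm holds its last target.

## Working session

There is one attempt and no reset: what is moved stays moved. The work goes in short steps, Python scripts to look and compute and a tool call to move; the robot and the scene stay as the last step left them, time stands still between calls to the robot, and variables do not carry over. Pictures are saved under pics/ and viewed, and the job is handed in when it is done.

Besides the shell and the picture viewer there is one more tool, called after "Call:" as name(argument=value, ...) on one line, values as JSON. carry_out: Moves the arm, as the interface text tells. Its arguments: {"type":"object","properties":{"moves":{"type":"array","items":{"type":"array","items":{"type":"array","items":{"type":"number"}}}},"newtons":{"type":"number"}},"required":["moves"]}

```bash
mkdir -p pics; ls; cat > h.py <<'E'
import numpy as np, cv2
from rig import env
def snap(name,fn):
    s=env.snapshot(name); cv2.imwrite('pics/'+fn+'.png',s['color'][:,:,::-1]); np.savez('/tmp/'+fn+'.npz',**s); return s
def K(s):
    f=240/np.tan(np.radians(float(s['fovy']))/2)
    return np.array([[f,0,float(s['cx'])],[0,f,float(s['cy'])],[0,0,1]]),np.array([float(s['k1']),0,0,0])
def ray(s,uv):
    k,d=K(s); p=cv2.undistortPoints(np.array(uv,float).reshape(-1,1,2),k,d).reshape(-1,2)
    T=np.array(s['T']); D=np.c_[p[:,0],-p[:,1],-np.ones(len(p))]@T[:3,:3].T
    return T[:3,3],D
def onplane(s,uv,z):
    o,D=ray(s,uv); return o+D*((z-o[2])/D[:,2])[:,None]
E
python3 - <<'E'
from h import *
for n in ['scene','top','wrist']:
    s=snap(n,n+'0'); print(n,s['fovy'],s['k1'],np.round(s['T'],3).tolist())
o=env.get_obs(); print(o)
E
```

```text
pics
scene 57.72117187821646 -0.018922599928907224 [[-0.075, -0.699, 0.711, 1.175], [0.997, -0.057, 0.049, 0.155], [0.006, 0.713, 0.701, 0.632], [0.0, 0.0, 0.0, 1.0]]
top 52.9397757991766 -0.07828589144256273 [[-0.026, 0.999, -0.042, 0.519], [-0.999, -0.026, 0.02, 0.101], [0.019, 0.042, 0.999, 0.776], [0.0, 0.0, 0.0, 1.0]]
wrist 62.324209717068804 -0.06083683494228636 [[0.273, -0.912, -0.307, 0.105], [0.962, 0.258, 0.089, 0.671], [-0.002, -0.32, 0.947, 0.372], [0.0, 0.0, 0.0, 1.0]]
{'time_s': 0.15, 'joint_positions': array([ 1.25709348e+00,  2.64619006e-01,  1.60507493e+00, -2.91405235e-05,
        1.27369212e+00, -3.69190277e-02]), 'qd': array([ 1.36664030e-03, -2.23811995e-03, -4.53864867e-03,  1.19443429e-03,
        1.51805751e-05, -4.69921458e-04]), 'tau': array([ 3.58682319e-04, -5.15915966e+01, -3.67960632e+01,  2.59639103e-05,
        8.21946800e-03, -4.19417972e-06]), 'ee_pos': array([0.18429972, 0.64875842, 0.2302139 ]), 'orientation': array([-4.33331670e-01, -3.11127424e+00,  2.78127654e-03]), 'ft_force': array([ 0.36002639,  0.25296177, -1.0541854 ]), 'wrist_torque': array([ 0.02612079,  0.01077691, -0.01575756]), 'finger_gap': 1.0006991796201659}
```

View pics/top0.png

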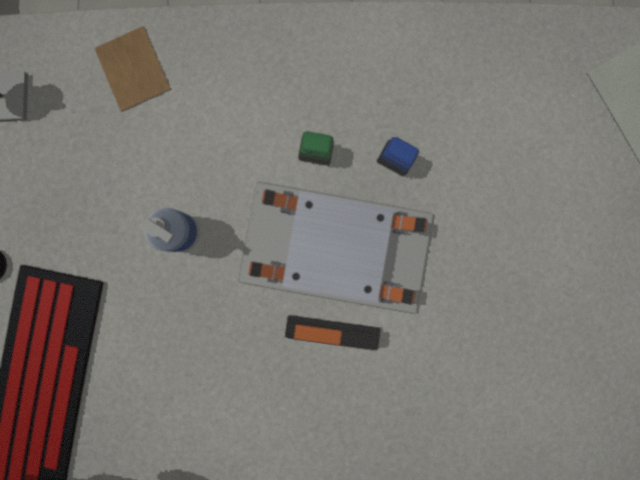

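View pics/scene0.png

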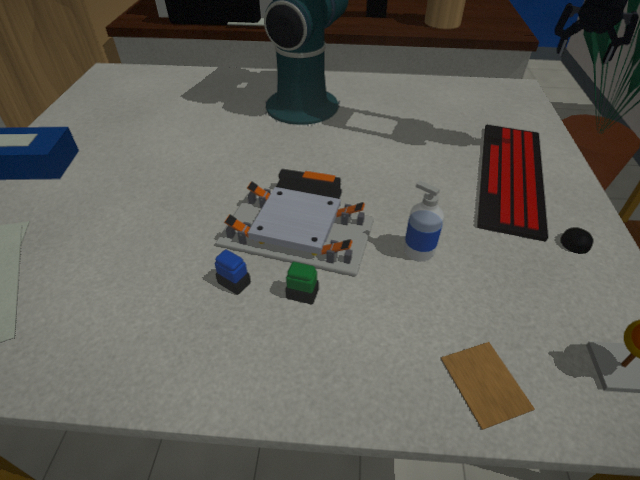

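The top view shows the plate's dots at about (309,205) far left, (380,218) far right, (296,276) near left and (368,289) near right. The levers are beside them, stapler at (333,332), stamps at (317,148) and (399,155), bottle at (172,230).

```bash
python3 - <<'E'
from h import *
s=dict(np.load('/tmp/top0.npz')); s2=dict(np.load('/tmp/scene0.npz'))
def dark(s,uv,r=7):
    g=cv2.cvtColor(s['color'],cv2.COLOR_RGB2GRAY).astype(float); u,v=uv
    p=g[v-r:v+r+1,u-r:u+r+1]; w=np.clip(np.median(p)-25-p,0,None); yy,xx=np.mgrid[v-r:v+r+1,u-r:u+r+1]
    return [(w*xx).sum()/w.sum(),(w*yy).sum()/w.sum()]
names=['fl','fr','nl','nr']
T=[dark(s,p) for p in [(309,205),(380,218),(296,276),(368,289)]]
S=[dark(s2,p,4) for p in [(316,239),(260,230),(329,207),(281,201)]]
P=onplane(s,T,.05); Q=onplane(s2,S,.05)
print(np.round(T,1).tolist()); print(np.round(P,4)); print(np.round(Q,4))
L=[(0,2),(1,3),(0,1),(2,3)]
print([round(np.linalg.norm(P[a]-P[b]),4) for a,b in L],[round(np.linalg.norm(Q[a]-Q[b]),4) for a,b in L])
for X in (P,Q):
    c=X.mean(0); d=(X[0]+X[1]-X[2]-X[3]); print('c',c,'yaw',np.arctan2(d[1],d[0]), )
c=P.mean(0); d=(P[0]+P[1]-P[2]-P[3]); a=np.arctan2(d[1],d[0])
R=np.array([[np.cos(a),-np.sin(a)],[np.sin(a),np.cos(a)]])
for n,x,y in [('fl',55,120),('fr',55,-120),('nl',-55,120),('nr',-55,-120)]:
    print(n,np.round(c[:2]+R@[x/1e3,y/1e3],4))
# lever masks: black tips in top
im=cv2.resize(s['color'][170:370,220:450],None,fx=3.4,fy=3,interpolation=cv2.INTER_CUBIC)
cv2.imwrite('pics/crop0.png',im[:,:,::-1])
for n,uv in [('stapler',[(333,332)]),('sB',[(399,155)]),('sG',[(317,148)]),('bot',[(172,230)])]:
    print(n,onplane(s,uv,.07 if n[0]=='s' and n!='stapler' else .05)); u,v=uv[0]; print(s['z_map'][v,u])
E
```

```text
[[308.6, 204.4], [380.0, 217.3], [295.6, 276.1], [367.4, 288.9]]
[[ 0.6005  0.0932  0.05  ]
 [ 0.5782 -0.0147  0.05  ]
 [ 0.4928  0.1155  0.05  ]
 [ 0.4704  0.0077  0.05  ]]
[[ 0.6002  0.0939  0.05  ]
 [ 0.5783 -0.0139  0.05  ]
 [ 0.4952  0.1161  0.05  ]
 [    nan     nan     nan]]
[np.float64(0.11), np.float64(0.1101), np.float64(0.1101), np.float64(0.1101)] [np.float64(0.1074), np.float64(nan), np.float64(0.11), np.float64(nan)]
c [0.5354942  0.05045248 0.05      ] yaw -0.20486117891026862
c [nan nan nan] yaw nan
fl [0.6138 0.1568]
fr [ 0.5649 -0.0782]
nl [0.5061 0.1791]
nr [ 0.4572 -0.0558]
stapler [[0.40735378 0.06150365 0.05      ]]
0.72017163
sB [[ 0.66903876 -0.04322423  0.07      ]]
0.71384186
sG [[0.68198355 0.07870973 0.07      ]]
0.7138489
bot [[0.5669897  0.30062954 0.05      ]]
0.6570121<stdin>:6: RuntimeWarning: invalid value encountered in scalar divide
```

View pics/crop0.png

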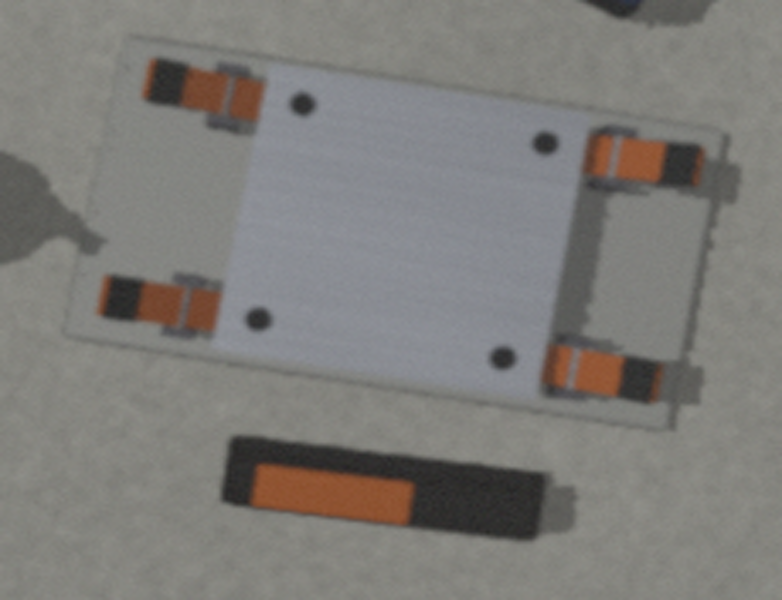

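```bash
cat >> h.py <<'E'
from scipy.spatial.transform import Rotation as Ro
G={'fl':(.6005,.0932),'fr':(.5782,-.0147),'nl':(.4928,.1155),'nr':(.4704,.0077)}
TIP={'fl':(.6138,.1568),'fr':(.5649,-.0782),'nl':(.5061,.1791),'nr':(.4572,-.0558)}
def shift(x,y,z):
    o=env.get_obs(); R=Ro.from_rotvec(o['orientation']).as_matrix()
    print('shift mm',np.round(R.T@(np.array([x,y,z])-o['ee_pos'])*1000,1), 'at',np.round(o['ee_pos']*1e3,1),'F',np.round(o['ft_force'],2),'t',o['time_s'])
    return R
E
python3 - <<'E'
from h import *
R=shift(*G['fl'],.2); print(np.round(R,3))
E
```

```text
shift mm [-552.2 -420.6   30.9] at [184.3 648.8 230.2] F [ 0.36  0.25 -1.05] t 0.15
[[-0.962  0.273 -0.001]
 [ 0.273  0.962 -0.002]
 [ 0.    -0.002 -1.   ]]
```

Call:
carry_out(moves=[[[-552,-420,10,0,0,0,0],[-552,-420,10,0,0,0,0],[-552,-420,10,0,0,0,0],[-552,-420,10,0,0,0,0],[-552,-420,10,0,0,0,0],[-552,-420,10,0,0,0,0],[-552,-420,10,0,0,0,0],[-552,-420,10,0,0,0,0],[-552,-420,10,0,0,0,0],[-552,-420,10,0,0,0,0],[-552,-420,10,0,0,0,0],[-552,-420,10,0,0,0,0]]], newtons=20)

```text
time_s: 1.35
ee_pos: [0.5452, 0.1675, 0.2225]
orientation: [-0.434, -3.111, -0.0]
ft_force: [1.7, 0.9, -0.4]
finger_gap: 0.003
```

```bash
python3 - <<'E'
from h import *
R=shift(*G['fl'],.065); print(np.round(R,3), env.get_obs()['finger_gap'])
E
```

```text
shift mm [-73.5 -56.3 157.5] at [545.2 167.5 222.5] F [ 1.67  0.89 -0.37] t 1.35
[[-0.962  0.273 -0.   ]
 [ 0.273  0.962  0.   ]
 [ 0.     0.    -1.   ]] 0.003179532668892348
```

Call:
carry_out(moves=[[[-50,-38,0,0,0,0,0],[-50,-38,0,0,0,0,0],[-50,-38,0,0,0,0,0],[-50,-38,0,0,0,0,0]]])

```text
time_s: 1.75
ee_pos: [0.5814, 0.1198, 0.2222]
orientation: [-0.434, -3.11, -0.001]
ft_force: [-1.0, 0.8, 0.8]
finger_gap: 0.0
```

```bash
python3 - <<'E'
from h import *
R=shift(*G['fl'],.065)
E
```

```text
shift mm [-25.9 -20.4 157.1] at [581.4 119.8 222.2] F [-0.96  0.79  0.82] t 1.75
```

Call:
carry_out(moves=[[[-26,-20,50,0,0,0,0],[-26,-20,100,0,0,0,0],[-26,-20,140,0,0,0,0],[-26,-20,157,0,0,0,0],[-26,-20,157,0,0,0,0],[-26,-20,157,0,0,0,0],[-26,-20,157,0,0,0,0]]])

```text
time_s: 2.45
ee_pos: [0.6033, 0.0941, 0.0682]
orientation: [0.431, 3.108, 0.002]
ft_force: [0.0, 0.4, 0.4]
finger_gap: -0.0
```

```bash
python3 - <<'E'
from h import *
R=shift(*G['fl'],.05)
s=snap('wrist','w1')
E
```

```text
shift mm [ 2.5 -1.7 18.2] at [603.3  94.1  68.2] F [0.03 0.36 0.36] t 2.45
```

View pics/w1.png

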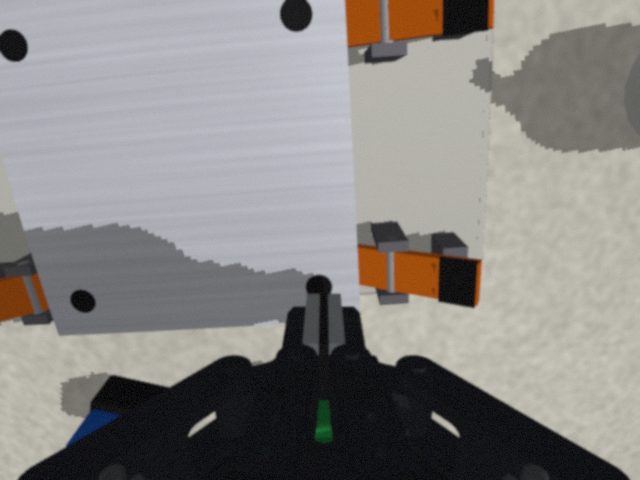

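The fingertips are just above the far-left dot (318,285).

Call:
carry_out(moves=[[[2.5,-1.5,10,0,0,0,0],[2.5,-1.5,14,0,0,0,0],[2.5,-1.5,14,0,0,0,0],[2.5,-1.5,14,0,0,0,0]]])

```text
time_s: 2.9
ee_pos: [0.5987, 0.0919, 0.0514]
orientation: [-0.434, -3.111, 0.0]
ft_force: [-0.6, -0.2, -0.8]
finger_gap: -0.003
```

Call:
carry_out(moves=[[[0,0,1,0,0,0,0],[0,0,1,0,0,0,0]]])

```text
time_s: 3.1
ee_pos: [0.599, 0.092, 0.0506]
orientation: [0.434, 3.111, 0.0]
ft_force: [0.6, 0.9, -0.5]
finger_gap: 0.004
```

Call:
carry_out(moves=[[[0,0,1,0,0,0,0],[0,0,1,0,0,0,0]]])

```text
time_s: 3.3
ee_pos: [0.5991, 0.092, 0.0496]
orientation: [0.433, 3.111, 0.0]
ft_force: [-0.1, -1.2, 0.1]
finger_gap: -0.0
```

Call:
carry_out(moves=[[[0,0,1,0,0,0,0],[0,0,1,0,0,0,0]]])

```text
time_s: 3.5
ee_pos: [0.5992, 0.0921, 0.0487]
orientation: [0.433, 3.111, 0.0]
ft_force: [0.3, -0.3, 0.3]
finger_gap: 0.001
```

Call:
carry_out(moves=[[[0,0,1,0,0,0,0],[0,0,1,0,0,0,0]]])

```text
time_s: 3.7
ee_pos: [0.5992, 0.0921, 0.0478]
orientation: [0.433, 3.111, 0.0]
ft_force: [0.4, -0.2, 1.2]
finger_gap: 0.002
```

Call:
carry_out(moves=[[[0,0,1,0,0,0,0],[0,0,1,0,0,0,0],[0,0,1,0,0,0,0]]])

```text
time_s: 4.0
ee_pos: [0.5993, 0.0921, 0.0469]
orientation: [0.433, 3.111, 0.0]
ft_force: [-0.4, 0.7, 2.3]
finger_gap: 0.0
```

```bash
python3 - <<'E'
from h import *
R=shift(*G['fl'],.05)
s=snap('wrist','w2')
R=shift(*G['fl'],.05)
E
```

```text
shift mm [-0.9  1.3 -3.1] at [599.3  92.1  46.9] F [-0.41  0.65  2.33] t 4.0
shift mm [-0.9  1.3 -3.1] at [599.3  92.2  46.9] F [1.38 1.09 1.84] t 4.05
```

View pics/w2.png

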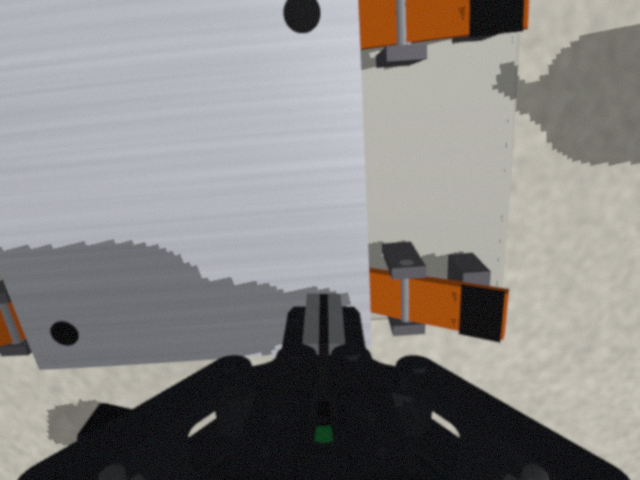

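Call:
carry_out(moves=[[[0,0,1,0,0,0,0],[0,0,1,0,0,0,0],[0,0,1,0,0,0,0]]])

```text
time_s: 4.35
ee_pos: [0.5993, 0.0922, 0.0459]
orientation: [0.433, 3.111, 0.0]
ft_force: [1.1, 1.4, 3.1]
finger_gap: -0.001
```

Call:
carry_out(moves=[[[0,0,1,0,0,0,0],[0,0,1,0,0,0,0],[0,0,1,0,0,0,0]]])

```text
time_s: 4.65
ee_pos: [0.5994, 0.0922, 0.0449]
orientation: [0.433, 3.111, 0.001]
ft_force: [2.8, 1.2, 4.1]
finger_gap: -0.001
```

```bash
python3 - <<'E'
from h import *
s=snap('scene','s2')
s=snap('wrist','w3')
R=shift(*G['fl'],.05)
im=cv2.resize(s['color'],None,fx=1,fy=1)
a=np.load('/tmp/scene0.npz')['color'][160:280,200:400];b=np.load('/tmp/s2.npz')['color'][160:280,200:400]
cv2.imwrite('pics/cmp.png',cv2.resize(np.vstack([a,b]),None,fx=2.5,fy=2.5,interpolation=2)[:,:,::-1])
E
```

```text
shift mm [-0.8  1.3 -5.1] at [599.3  92.2  44.9] F [2.48 1.39 4.17] t 4.75
```

View pics/cmp.png

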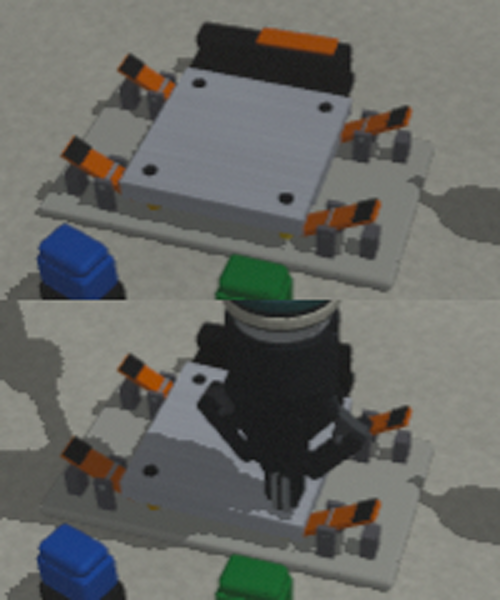

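```bash
python3 - <<'E'
from h import *
A=dict(np.load('/tmp/scene0.npz'));B=dict(np.load('/tmp/s2.npz'))
for n,(u,v) in {'nr':(281,196),'fr':(262,226),'mid':(268,215)}.items():
    for s in (A,B):
        Z=[]
        for du in range(-3,4):
            for dv in range(-2,3):
                o,D=ray(s,[(u+du,v+dv)]); d=s['z_map'][v+dv,u+du]; Z.append((o+D[0]*d)[2])
        print(n,np.round(np.median(Z),4),np.std(Z))
E
```

```text
nr 0.0501 0.0009614743325567075
nr 0.0549 0.09951980177657999
fr 0.0503 0.001159347025363297
fr 0.0506 0.0010607254321401494
mid 0.0502 0.0008603519819348968
mid 0.0519 0.0009303622134602383
```

The far-left corner gives: the TCP followed down to 44.9 mm at about 4 N. Depth shows the near-right corner 5 mm up and the far-right corner unchanged. I'll lift off and go to that corner's lever.

Call:
carry_out(moves=[[[0,0,-15,0,0,0,0],[0,0,-40,0,0,0,0],[0,0,-40,0,0,0,0],[0,0,-40,0,0,0,0],[0,0,-40,0,0,0,0]]])

```text
time_s: 5.25
ee_pos: [0.5976, 0.0918, 0.0836]
orientation: [-0.433, -3.109, 0.001]
ft_force: [0.4, -0.1, 0.1]
finger_gap: 0.002
```

```bash
python3 - <<'E'
from h import *
R=shift(*TIP['fl'],.075)
s=snap('top','t2')
E
```

```text
shift mm [ 2.1 67.   8.5] at [597.6  91.8  83.6] F [ 0.37 -0.13  0.09] t 5.25
```

Call:
carry_out(moves=[[[2,35,0,0,0,0,0],[2,66,4,0,0,0,0],[2,66,8,0,0,0,0],[2,66,8,0,0,0,0],[2,66,8,0,0,0,0],[2,66,8,0,0,0,0]]])

```text
time_s: 5.9
ee_pos: [0.6145, 0.1551, 0.0763]
orientation: [-0.435, -3.11, 0.001]
ft_force: [0.3, 0.2, 0.0]
finger_gap: -0.004
```

```bash
python3 - <<'E'
from h import *
R=shift(*TIP['fl'],.055)
s=snap('wrist','w4')
E
```

```text
shift mm [ 1.1  1.5 21.3] at [614.5 155.1  76.3] F [0.3  0.22 0.04] t 5.9
```

View pics/w4.png

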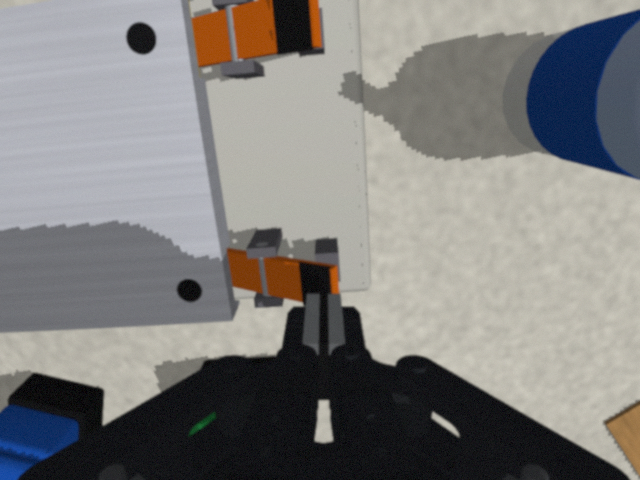

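The fingertips are over the far-left lever's black mark (318,280). Pressing down.

Call:
carry_out(moves=[[[1,1.5,6,0,0,0,0],[1,1.5,12,0,0,0,0],[1,1.5,16,0,0,0,0],[1,1.5,19,0,0,0,0],[1,1.5,22,0,0,0,0],[1,1.5,24,0,0,0,0],[1,1.5,26,0,0,0,0],[1,1.5,28,0,0,0,0],[1,1.5,28,0,0,0,0]]])

```text
time_s: 6.85
ee_pos: [0.6147, 0.1576, 0.0485]
orientation: [0.433, 3.111, -0.0]
ft_force: [0.9, 0.6, 1.2]
finger_gap: -0.003
```

Call:
carry_out(moves=[[[0,0,2,0,0,0,0],[0,0,4,0,0,0,0],[0,0,6,0,0,0,0],[0,0,6,0,0,0,0]]])

```text
time_s: 7.25
ee_pos: [0.6141, 0.1575, 0.042]
orientation: [-0.433, -3.111, 0.001]
ft_force: [0.3, 0.9, 1.0]
finger_gap: -0.002
```

Call:
carry_out(moves=[[[0,0,1,0,0,0,0],[0,0,2,0,0,0,0],[0,0,2,0,0,0,0]]])

```text
time_s: 7.55
ee_pos: [0.6141, 0.1577, 0.0403]
orientation: [-0.433, -3.111, 0.001]
ft_force: [0.1, 1.1, 1.2]
finger_gap: 0.004
```

Call:
carry_out(moves=[[[0,0,1,0,0,0,0],[0,0,1,0,0,0,0],[0,0,1,0,0,0,0]]])

```text
time_s: 7.85
ee_pos: [0.6142, 0.1577, 0.0395]
orientation: [-0.433, -3.111, 0.0]
ft_force: [-1.9, -0.5, 1.9]
finger_gap: 0.002
```

Call:
carry_out(moves=[[[0,0,1,0,0,0,0],[0,0,1,0,0,0,0],[0,0,1,0,0,0,0]]])

```text
time_s: 8.15
ee_pos: [0.6143, 0.1577, 0.0394]
orientation: [-0.433, -3.111, 0.0]
ft_force: [-2.4, -0.7, 6.9]
finger_gap: -0.001
```

Call:
carry_out(moves=[[[0,0,1,0,0,0,0],[0,0,1,0,0,0,0],[0,0,1,0,0,0,0]]])

```text
time_s: 8.45
ee_pos: [0.6143, 0.1577, 0.0392]
orientation: [-0.433, -3.111, 0.0]
ft_force: [-4.9, -1.1, 11.3]
finger_gap: -0.002
```

```bash
python3 - <<'E'
from h import *
s=snap('wrist','w5')
R=shift(*TIP['fl'],.055)
E
```

```text
shift mm [  0.3  -1.1 -15.7] at [614.4 157.7  39.3] F [-5.24 -0.93 11.08] t 8.5
```

View pics/w5.png

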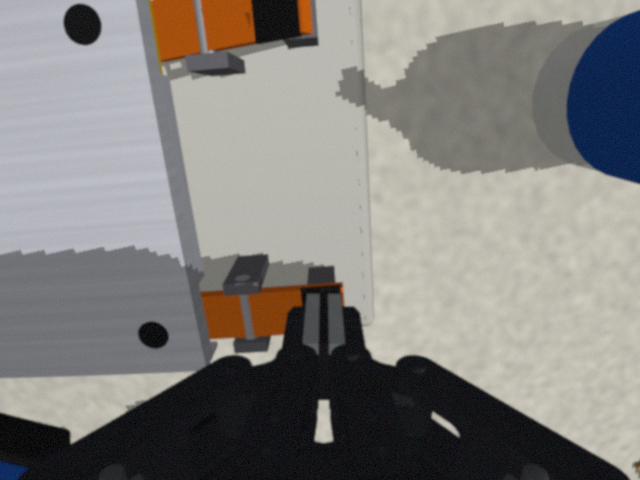

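The end stop is reached: the TCP sits at 39.3 mm against the 39.5 expected, with force rising to 11 N. Lifting off and checking.

Call:
carry_out(moves=[[[0,0,-6,0,0,0,0],[0,0,-25,0,0,0,0],[0,0,-50,0,0,0,0],[0,0,-50,0,0,0,0],[0,0,-50,0,0,0,0]]])

```text
time_s: 9.0
ee_pos: [0.6149, 0.1578, 0.088]
orientation: [0.433, 3.11, 0.001]
ft_force: [0.6, -0.5, -0.6]
finger_gap: -0.001
```

```bash
python3 - <<'E'
from h import *
R=shift(*G['fl'],.056)
B=snap('scene','s3')
A=dict(np.load('/tmp/scene0.npz'))
for n,(u,v) in {'nr':(281,196),'fr':(262,226),'mid':(268,215)}.items():
    for s in (A,B):
        Z=[]
        for du in range(-3,4):
            for dv in range(-2,3):
                o,D=ray(s,[(u+du,v+dv)]); d=s['z_map'][v+dv,u+du]; Z.append((o+D[0]*d)[2])
        print(n,np.round(np.median(Z),4))
cv2.imwrite('pics/s3c.png',cv2.resize(B['color'][160:280,200:400],None,fx=4,fy=4,interpolation=2)[:,:,::-1])
E
```

```text
shift mm [ -3.8 -66.1  31.9] at [614.9 157.8  88. ] F [ 0.62 -0.52 -0.56] t 9.0
nr 0.0501
nr 0.0505
fr 0.0503
fr 0.0504
mid 0.0502
mid 0.0499
```

View pics/s3c.png

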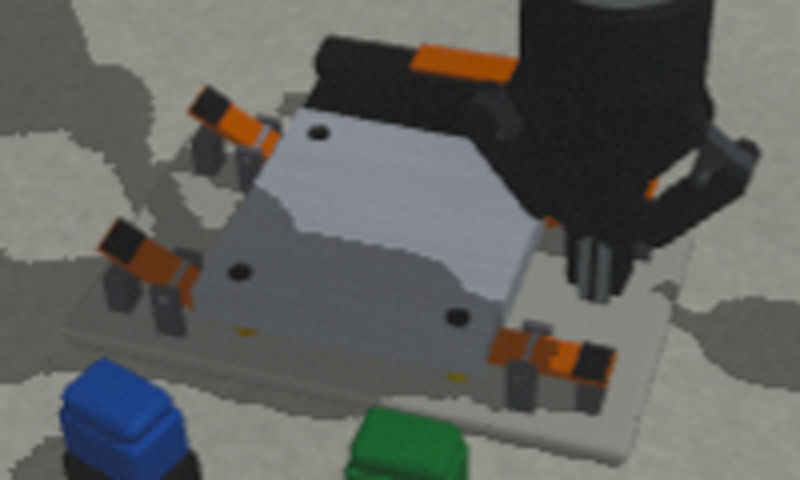

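The far-left lever lies flat, the plate reads level and the right levers still stand. Next is a gentle check press on the far-left dot.

Call:
carry_out(moves=[[[-4,-35,0,0,0,0,0],[-4,-66,10,0,0,0,0],[-4,-66,24,0,0,0,0],[-4,-66,34,0,0,0,0],[-4,-66,36,0,0,0,0],[-4,-66,36,0,0,0,0],[-4,-66,36,0,0,0,0]]])

```text
time_s: 9.75
ee_pos: [0.6006, 0.0942, 0.0516]
orientation: [0.432, 3.112, 0.001]
ft_force: [0.2, 0.1, -0.5]
finger_gap: -0.0
```

Call:
carry_out(moves=[[[0,0,1,0,0,0,0],[0,0,1,0,0,0,0],[0,0,1,0,0,0,0]]])

```text
time_s: 10.05
ee_pos: [0.6005, 0.0935, 0.0509]
orientation: [0.433, 3.111, 0.0]
ft_force: [-0.2, 0.2, -0.4]
finger_gap: 0.003
```

Call:
carry_out(moves=[[[0,0,1,0,0,0,0],[0,0,1,0,0,0,0],[0,0,1,0,0,0,0]]])

```text
time_s: 10.35
ee_pos: [0.6003, 0.0932, 0.0497]
orientation: [0.433, 3.111, 0.0]
ft_force: [0.3, 0.3, 0.5]
finger_gap: 0.002
```

Call:
carry_out(moves=[[[0,0,1,0,0,0,0],[0,0,1,0,0,0,0],[0,0,1,0,0,0,0]]])

```text
time_s: 10.65
ee_pos: [0.6005, 0.0932, 0.0491]
orientation: [0.433, 3.111, 0.0]
ft_force: [-1.2, 0.7, 4.8]
finger_gap: 0.002
```

Call:
carry_out(moves=[[[0,0,0.5,0,0,0,0],[0,0,0.5,0,0,0,0],[0,0,0.5,0,0,0,0]]])

```text
time_s: 10.95
ee_pos: [0.6005, 0.0932, 0.0488]
orientation: [0.433, 3.111, 0.0]
ft_force: [-1.6, -0.6, 6.2]
finger_gap: -0.002
```

The corner is firm: 6 N at 48.8 mm, where before it sank below 45 mm at 4 N. Retreating.

Call:
carry_out(moves=[[[0,0,-10,0,0,0,0],[0,0,-50,0,0,0,0],[0,0,-100,0,0,0,0],[0,0,-150,0,0,0,0],[0,0,-180,0,0,0,0],[100,80,-180,0,0,0,0],[200,160,-180,0,0,0,0],[300,230,-180,0,0,0,0],[300,230,-180,0,0,0,0],[300,230,-180,0,0,0,0],[300,230,-180,0,0,0,0],[300,230,-180,0,0,0,0]]])

```text
time_s: 12.15
ee_pos: [0.39, 0.3753, 0.2285]
orientation: [0.434, 3.111, 0.001]
ft_force: [0.9, 1.7, 0.5]
finger_gap: -0.003
```

```bash
python3 - <<'E'
from h import *
R=shift(*G['fl'],.056)
B=snap('scene','s4'); t=snap('top','t4')
A=dict(np.load('/tmp/scene0.npz'))
for n,(u,v) in {'nr':(281,196),'fr':(262,226),'fl':(310,241),'nl':(325,204)}.items():
    for s in (A,B):
        Z=[]
        for du in range(-3,4):
            for dv in range(-2,3):
                o,D=ray(s,[(u+du,v+dv)]); d=s['z_map'][v+dv,u+du]; Z.append((o+D[0]*d)[2])
        print(n,np.round(np.median(Z),4))
c=cv2.resize(B['color'][160:310,200:450],None,fx=2.8,fy=2,interpolation=2)
d=cv2.resize(t['color'][120:360,130:450],(700,300),interpolation=2)
cv2.imwrite('pics/s4c.png',np.vstack([c,d])[:,:,::-1])
E
```

```text
shift mm [-279.6 -213.9  172.5] at [390.  375.3 228.5] F [0.93 1.68 0.5 ] t 12.15
nr 0.0501
nr 0.05
fr 0.0503
fr 0.0501
fl 0.0501
fl 0.0503
nl 0.0506
nl 0.0497
```

View pics/s4c.png

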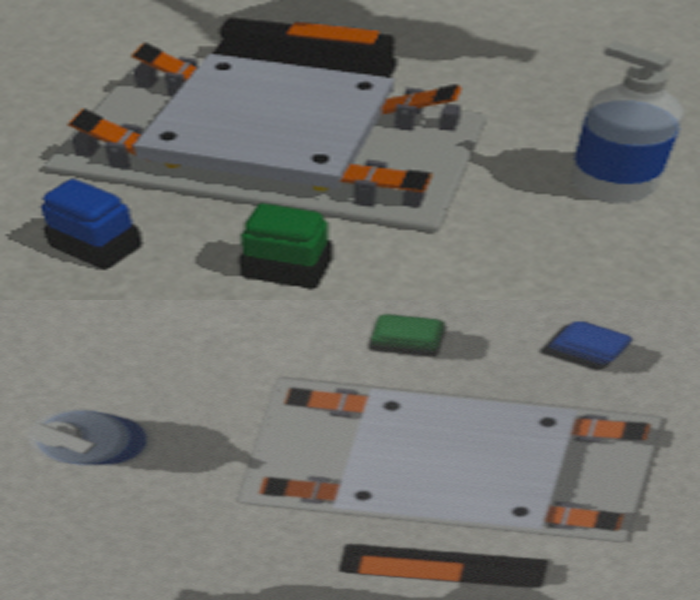

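The far-left lever is flat, the other three stand, all plate corners read 50 mm, and the bystanders are unmoved. Handing in.

```bash
python3 -c "
from rig import env
print(env.close_job())"
```

```text
the job is handed in; nothing more can be done
None
```

The far-left corner was the one that rocked, and its orange shim lever is now pressed flat. The job was handed in at about 12 s of the 58 s allowed.

- **Finding the corner:** I pressed the far-left corner first and it gave. It sank about 5 mm at 4 N, while the near-right corner rose 5 mm and the far-right corner stayed put. I therefore did not press the other three.
- **Setting the shim:** The lever reached its end stop with the fingertips at 39.3 mm, against 39.5 mm expected when flat. I pressed it to 11 N.
- **Last checks:** Pressed again, the corner held at 48.8 mm under 6 N. All four corners read 49.7–50.3 mm in the depth picture. The other three levers still stand. By eye, the stamps, stapler and bottle look unmoved, and the arm is clear of everything.

No check failed. The one disagreement was that the corner took about 4 N to go down 5 mm, slightly more than the stated 3 N. The force reading has about 1 N of noise.

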